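# Load the gear carrier into the guarded test station

### The job

Lift the gravity latch bar out of its catch and swing the station's gate wide open, then slide the gear carrier, gear end first, along the guides under the probe head until it has pressed the sprung stop fully in, without striking the head or shoving the stop out of its setting. Then shut the gate so that the latch bar drops back into its catch. Leave the loose things round about where they are.

Things in the scene. Friction and masses are not known exactly. Their poses are not given: they have to be found in the camera images.
- station: Fixed test station on the bench. Origin at bench level, mid gate opening, in the plane of the shut gate; x points into the station (loading direction), y along the shut gate from hinge to latch side, z up. Posts 30 mm square, up to 112 mm high, at y = -110 and 110 mm; side panels 70 mm high behind them. Grey column 200 mm high from x = 260 mm.
- guides (a point): Bench level, start of the parallel guides, at station x = 65, y = 0 mm, axes as the station's. The carrier slides on the bench between two rails 12 mm high, 98 mm apart, x = 65 to 185 mm; mouth flares to about 130 mm at x = 20 mm. A sprung stop, unmeasured and hidden under the head, closes them: its black tip is set anywhere from station x = 193 to 213 mm.
- probe: White probe head, fragile; frame coincides with station. It overhangs the guides from x = 140 to 205 mm, 70 mm wide, underside 42 mm and top 104 mm above the bench; a grey arm, 50 mm wide, above it from x = 120 mm up to 180 mm height.
- gate_hinge (a point): On the gate's vertical hinge axis, 60 mm above the bench, station x = 0, y = -88 mm; fixed, axes as the station's. Gate: clear panel in an aluminium frame 14 mm thick, from 6 to 172 mm from the axis, 15 to 107 mm above the bench. Swings outward only and stays where left (friction 0.06 N m).
- gate (a joint): Gate angle: 0 shut, 1.75 rad wide open; seen from above it turns counter-clockwise as it opens (free end goes to the station's -x side). It cannot open while the latch bar lies in its catch.
- latch_tab (a point): Centre of the latch bar's upright thumb tab: steel plate 12 mm thick (across the gate), 42 mm long (along it), top 173 mm above the bench when down, standing on the bar's top at 132 mm. Shut: station x = 0, y = 15, z = 152 mm, 103 mm from the hinge axis. Turns with gate and bar: x across the gate (inward when shut), y along the bar away from its pivot.
- latch_pivot (a point): Pivot of the latch bar, on the gate 58 mm from the hinge axis, 125 mm above the bench. The tab's centre is 45 mm along the bar and 27 mm above its centre line. Bar: steel, 0.15 kg, 12 mm thick, 14 mm high, level along the gate's top, its round end 170 mm from the pivot, lying in the catch.
- catch (a point): Middle of the notch on the latch-side post that the bar's end lies in, 125 mm above the bench, station x = 0, y = 110 mm; fixed. Notch 18 mm wide; its outer lip rises to 137 mm with a sloping ramp outside. As the gate is pushed shut the bar rides up the ramp and, when the gate is right home, drops in by its own weight.
- latch (a joint): Lift angle of the latch bar on the gate: 0 level (in its catch if the gate is shut), up to 0.5 rad. Falls back by its own weight. Clears the catch at about 0.16 rad.
- plunger (a joint): Travel of the hidden stop's plunger: 0 out, 0.008 m fully in. Its spring is weak (1 N), then it is solid; the carrier's own friction on the bench keeps it pressed after letting go.
- stop (a joint): Slip in m of the stop's clamp from its setting: 0 at the start and must stay so. It slips if pushed with more than about 35 N.
- carrier_grip (a point): Middle of the carrier's grip block, 55 mm above the bench; x points to the gear (leading) end, z up. Loose carrier, 0.5 to 0.8 kg: aluminium plate 180 x 90 x 10 mm, gear 80 mm across (hub top 32 mm high), black upright block 22 (x) by 30 (y) mm, 10 to 85 mm high. Leading end 162.5 mm ahead of this point, trailing end 17.5 mm behind.
- spare_gear: Loose spare gear wheel, 80 mm across and 24 mm high, lying flat; a bystander. Origin at the centre of its underside.
- screwdriver: Loose screwdriver with red handle, about 190 mm long, lying; a bystander.
- grease: Loose jar, 64 mm across and 80 mm high; a bystander. Origin at the centre of its underside.
- meter: Loose hand meter, 150 x 75 x 35 mm, lying; a bystander. Origin at the centre of its underside.
- gate_pull (a point): Top part of the gate's fixed upright pull post, 155 mm above the bench: steel, 14 mm square, 105 to 175 mm above the bench, on a bracket 35 mm outside the gate plane and 155 mm from the hinge axis (shut: station x = -35, y = 67 mm). Turns with the gate: x across the gate (inward when shut), y away from the hinge.
There are look-alikes about, which are no part of the job. Leave any green or pink look-alike of the part that bears carrier_grip alone.

How it is judged:
On the way, in this order (a step that is already met when the one before it is completed fails the run):
1. the latch bar is lifted out of its catch (value of joint latch above 0.16 rad), for 0.05 s.
2. the gate is swung wide open (value of joint gate above 1.2 rad), for 0.05 s.
3. the carrier has pressed the stop in while the gate is open (value of joint plunger above 0.005 m and value of joint gate above 0.5 rad and x of carrier_grip in the frame of station above 0.025 m), for 0.2 s.
At the end, for the whole second after the job is handed in: Carrier flat on the bench between the guides (within 12 mm and 0.08 rad of the centre line), gear end under the head, plunger held in over 4 of its 8 mm; gate shut and latch bar down in its catch (each under 0.04 rad); stop's clamp slipped under 3 mm (value of joint plunger above 0.004 m and x of carrier_grip in the frame of station above 0.025 m and y of carrier_grip in the frame of station between -0.012 and 0.012 m and z of carrier_grip in the frame of station below 0.06 m and angle between carrier_grip's own z axis and vertical below 0.05 rad and angle between the x axis of carrier_grip and the x axis of station, either way round below 0.08 rad and value of joint each of gate, latch below 0.04 rad and value of joint stop below 0.003 m); the robot touches nothing.
It fails at once if the probe head is struck (over 8 N) (contact force between probe and anything else above 8 N).
It fails at once if the stop is shoved out of its setting by more than 3 mm (value of joint stop above 0.003 m).
It fails at once if a loose bystander (spare gear, screwdriver, jar, meter) is moved by more than 40 mm (distance of any of spare_gear, screwdriver, grease, meter from where it was at the start of the episode above 0.04 m).
It also fails if it takes over 72 s, if anything falls off the work surface, if the arm or the gripper's body presses on something with over 40 N, if the wrist force passes 120 N, or if a joint passes its speed limit or range.

### The arm

A 6-joint arm with a two-finger parallel gripper is mounted at the origin on the work surface. World frame = base frame: x ahead of the robot, y to its left, z up, the work surface at z = 0. Lengths are in m, angles in rad, forces in N, time in s.
With the tool pointing down it reaches from about 0.35 to 0.85 m from the base axis. Payload 8.1 kg.
Tool frame: the origin (TCP) lies between the finger pads; the fingertips stand 11 mm ahead of it and the grasp point (between the pads) lies 8 mm behind it (arm.tip_extent is the z of the fingertips in the tool frame, in m); z points along the fingers, y is the line along which they close (so a half turn about z gives the same grasp; the last joint's range is limited). The gripper opens to 85 mm and grips with 20 to 120 N. Pads are 22 mm wide; open, the fingers measure 114 mm over their backs; the gripper's body (76 mm by 85 mm) begins 54 mm behind the grasp point. The pads swing forward as they close: fully open they stand 13 mm farther back than shut.
Start: joints at [1.159, 0.13, 1.488, -0, 1.523, -0.085], TCP at [0.193, 0.568, 0.242] pointing down, gripper open.
Joint ranges: [-2.96, 2.96], [-0.89, 2.26], [0.02, 2.5], [-1.34, 4.48], [0, 2.73], [-2.66, 2.66]. Speed limits (rad/s): [2.39, 2.39, 2.79, 3.14, 3.14, 3.14].

### API

Orientations are given as a unit quaternion [x, y, z, w].
In Python, from cell import arm gives the robot as it stands.
- The arm moves only by the tool apply_moves, never from a script. Its argument "moves" is a list of rows, each a list of 3 entries, a list of its own where there are three numbers: the shift along the world's x, y, z as a fraction of full scale, then the turn, a rotation vector about the world's x, y, z as a fraction of full scale, then the closure, from 0 (fully open) to 1 (shut). A call has exactly 8 rows; each row shifts and turns the commanded pose from where the row before left it; what a row does not reach is not made up. Full scale, the value 1, is 0.03 m for a shift and 0.1 rad for a turn. A row lasts 1/10 s, in which the tool goes at most 50 mm and 8.59 degrees, less where a joint would pass 70% of its speed; a pose out of reach is approached as far as the arm can. A call with a number of a shift or a turn outside -1 to 1 is refused whole. A call with a gripper value outside its range is refused whole. The fingers move at their own pace and stop on an object; "force" is the grip in N (left out, the last holds). Time passes only in rows, so rows that do not move let the fingers close, or fill a call up. It gives the time, the measured TCP pose, the force, the opening and the grip force at its end, in the units of the state.
- arm.observe(): the state, without advancing time (a new reading comes with each control period).
- arm.camera(name): name is "scene" or "top"; returns the picture (400x640x3 uint8, red, green, blue); there is no depth.
- arm.camera_model(name): a dict with "fx", "fy", "cx", "cy" (pixels), "R" (3x3) and "t" (3): a world point X has camera coordinates R X + t. Camera axes: x right, y down, z forward; pixel columns grow to the right and rows downward; lengths in m; the calibration is good to about 2 mm. A picture is of the moment at which its call begins. camera_model takes no time and is no camera call.
- arm.sign_off(): hands the job in; it is judged then, once.
The state is a dict: "t": time; "joints": joint angles; "qd": joint speeds; "effort": joint torques, N m; "tcp_pos": TCP position; "eef_rot": TCP orientation; "ft_force": force on the tool from outside, world axes, zero at the start; "torque": the same for the moment, N m; "grip_width": opening from 0.0 (shut) to 1.0 (fully open); "grasp_force": force on a finger pad.
Only numpy, scipy, OpenCV 4.12 (cv2) and the standard library are available. Lean on these libraries where they do the work, as an engineer would, in place of code of your own. Each camera call takes 0.05 s, during which the arm holds its last target. There are 200 camera calls.

## Working session

There is one attempt and no reset: what is moved stays moved. The work goes in short steps, Python scripts to look and compute and a tool call to move; the robot and the scene stay as the last step left them, time stands still between calls to the robot, and variables do not carry over. Pictures are saved under pics/ and viewed, at most 10 in all, crops included, and the job is handed in when it is done.

Besides the shell and the picture viewer there is one more tool, called after "Emit:" by a JSON object that holds its "op" and its "data". apply_moves: Moves the arm, as the interface text tells. Shift numbers are shares of 0.03 m and turn numbers shares of 0.1 rad, none past 1 either way. Its arguments: {"type":"object","properties":{"moves":{"type":"array","items":{"type":"array"}},"force":{"type":"number"}},"required":["moves"]}

```bash
mkdir -p pics; ls; python3 - <<'E'
from cell import arm
import cv2
for n in("scene","top"):
    im=arm.camera(n); cv2.imwrite(f"pics/{n}0.png",im[:,:,::-1]); m=arm.camera_model(n); print(n,m)
print(arm.observe())
E
```

```text
pics
scene {'fx': 392.7957995197014, 'fy': 392.7957995197014, 'cx': 315.87685698892267, 'cy': 199.07084993718814, 'R': array([[-4.16949271e-01,  9.08929697e-01, -3.32844404e-04],
       [ 4.87562996e-01,  2.23348520e-01, -8.44036589e-01],
       [-7.67095581e-01, -3.52082723e-01, -5.36285489e-01]]), 't': array([ 0.13478372, -0.20146426,  1.54763296])}
top {'fx': 391.15278416938384, 'fy': 391.15278416938384, 'cx': 320.770261815198, 'cy': 207.91886219893877, 'R': array([[-0.00422227, -0.99991505, -0.01233144],
       [-0.98873951,  0.0060191 , -0.14952573],
       [ 0.14958725,  0.01156125, -0.98868094]]), 't': array([0.11591451, 0.5670107 , 1.32129423])}
{'t': 0.1, 'joints': array([ 1.15864794e+00,  1.31143608e-01,  1.48922841e+00,  1.22423670e-05,
        1.52304332e+00, -8.54092870e-02]), 'qd': array([-0.00027989,  0.00046677, -0.00180821, -0.0003418 , -0.00104352,
       -0.00010372]), 'effort': array([ 9.78030694e-04, -5.70950747e+01, -5.01941550e+01, -2.21148453e-04,
        8.08770885e-03,  3.53377436e-05]), 'tcp_pos': array([0.19234471, 0.56778485, 0.24128286]), 'eef_rot': array([ 1.62644033e-01,  9.86684391e-01, -8.81777295e-04, -2.30316204e-04]), 'ft_force': array([-0.52536142,  0.39226261, -0.47863669]), 'torque': array([-0.03145778, -0.05604973,  0.01708026]), 'grasp_force': 0.0, 'grip_width': 0.9978778712390834}
```

View pics/scene0.png

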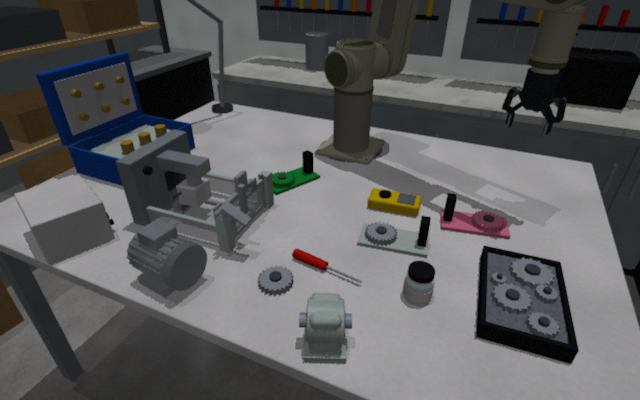

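View pics/top0.png

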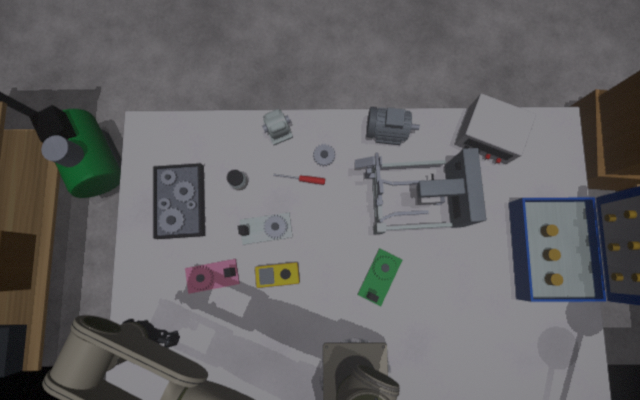

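The wanted carrier could be confused with three things:
- the aluminium one at top (262,229), scene (395,238)
- the green one at top (380,277), scene (292,180)
- the pink one at top (213,275), scene (475,222)

I choose the aluminium one. The station is at top (380–480,150–235), with its x axis roughly along world −y. I'll check both in one close crop.

```bash
python3 - <<'E'
import cv2,numpy as np
t=cv2.imread("pics/top0.png")[140:245,225:495]; s=cv2.imread("pics/scene0.png")[130:255,115:441]
t=cv2.resize(t,(800,311),interpolation=cv2.INTER_CUBIC); s=cv2.resize(s,(750,288),interpolation=cv2.INTER_CUBIC)
o=np.zeros((600,800,3),np.uint8);o[:311]=t;o[312:600,:750]=s
cv2.imwrite("pics/c1.png",o)
E
```

```text
(no output)
```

View pics/c1.png

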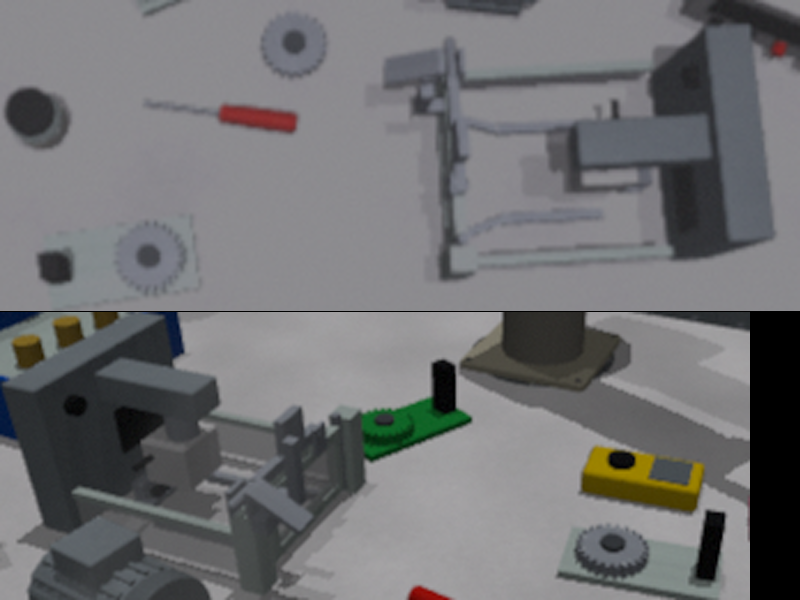

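The carrier (aluminium plate) shows block at top crop (57,265), gear hub at (148,256), black block confirmed in the scene crop; the gate is shut, with its hinge post at crop (462,260). Now I'll fit the poses.

```bash
cat > h.py <<'E'
import numpy as np,cv2
from cell import arm
def proj(n,X):
    m=arm.camera_model(n);c=np.atleast_2d(X)@m["R"].T+m["t"]
    return np.c_[m["fx"]*c[:,0]/c[:,2]+m["cx"],m["fy"]*c[:,1]/c[:,2]+m["cy"]]
def tf(p,L):
    x,y,a=p;L=np.atleast_2d(L);c,s=np.cos(a),np.sin(a)
    return np.c_[x+c*L[:,0]-s*L[:,1],y+s*L[:,0]+c*L[:,1],L[:,2]]
def ray(n,uv,z):
    m=arm.camera_model(n);d=m["R"].T@np.array([(uv[0]-m["cx"])/m["fx"],(uv[1]-m["cy"])/m["fy"],1]);C=-m["R"].T@m["t"]
    return C+d*(z-C[2])/d[2]
E
cat > fit.py <<'E'
from h import *
from scipy.optimize import least_squares as ls
T=lambda u,v:(u/2.963+225,v/2.963+140)
S=lambda u,v:(u/2.3+115,(v-312)/2.3+130)
st=[("top",(0,-.110,.112),T(462,260)),("top",(.120,.025,.180),T(575,123)),("top",(.120,-.025,.180),T(580,167)),
("scene",(.120,.025,.180),S(189,411)),("scene",(.120,-.025,.180),S(218,377)),("scene",(0,-.110,.112),S(345,412)),("scene",(-.015,.125,0),S(255,592))]
ca=[("top",(-.0175,.045,.01),T(43,235)),("top",(.1625,.045,.01),T(190,215)),("top",(.1625,-.045,.01),T(200,288)),("top",(-.0175,-.045,.01),T(50,305)),("top",(0,0,.085),T(57,262)),("top",(.0775,0,.032),T(148,256)),
("scene",(0,0,.085),S(713,516))]
# gear x unknown-> drop
ca.pop(5)
def fit(o,g):
    f=lambda p:np.concatenate([proj(n,tf(p,L))[0]-uv for n,L,uv in o])
    r=ls(f,g,loss="soft_l1");print(r.x.round(4),f(r.x).reshape(-1,2).round(1).tolist());return r.x
s=fit(st,[.6,-.1,-1.57]);c=fit(ca,[.5,.3,-1.57])
np.save("s.npy",s);np.save("c.npy",c)
for n,L in dict(tab=(0,.015,.152),pull=(-.035,.067,.155),hinge=(0,-.088,.06),catch=(0,.11,.125)).items(): print(n,tf(s,L)[0].round(4))
def box(p,a,b):
    q=[(x,y,z) for x in(a[0],b[0]) for y in(a[1],b[1]) for z in(a[2],b[2])]
    for i in range(8):
        for k in(1,2,4):
            if not i&k: yield tf(p,[q[i],q[i|k]])
B=[(s,(-.015,-.125,0),(.015,-.095,.112)),(s,(-.015,.095,0),(.015,.125,.112)),(s,(.14,-.035,.042),(.205,.035,.104)),(s,(.065,-.049,0),(.185,.049,.012)),(s,(-.006,-.006,.132),(.006,.036,.173)),(s,(-.042,.060,.105),(-.028,.074,.175)),(s,(.12,-.025,.15),(.26,.025,.18)),(c,(-.0175,-.045,0),(.1625,.045,.01)),(c,(-.011,-.015,.01),(.011,.015,.085))]
out=[]
for n,(u0,v0,w,h) in dict(top=(225,140,270,105),scene=(115,130,326,125)).items():
    im=cv2.imread(f"pics/{n}0.png")[v0:v0+h,u0:u0+w];k=800/w;im=cv2.resize(im,(800,int(h*k)),interpolation=cv2.INTER_CUBIC)
    for b in B:
        for e in box(*b):
            q=((proj(n,e)-(u0,v0)+.5)*k).astype(int);cv2.line(im,tuple(map(int,q[0])),tuple(map(int,q[1])),(0,0,255) if b[0] is s else (255,0,0),1)
    out.append(im)
o=np.vstack(out)[:600];cv2.imwrite("pics/fit.png",o)
E
python3 fit.py
```

```text
[ 0.6042 -0.0828 -1.558 ] [[-0.2, -1.2], [1.0, -0.4], [0.1, 0.3], [0.6, -8.4], [-0.4, -1.3], [-0.1, 0.1], [1.0, 1.4]]
[ 0.4923  0.3801 -1.4444] [[0.1, -0.4], [0.6, -0.2], [0.2, 0.1], [0.3, 1.0], [-2.9, 0.3], [-0.1, 0.9]]
tab [ 0.6192 -0.0826  0.152 ]
pull [ 0.6707 -0.0469  0.155 ]
hinge [ 0.5162 -0.0839  0.06  ]
catch [ 0.7142 -0.0814  0.125 ]
```

View pics/fit.png

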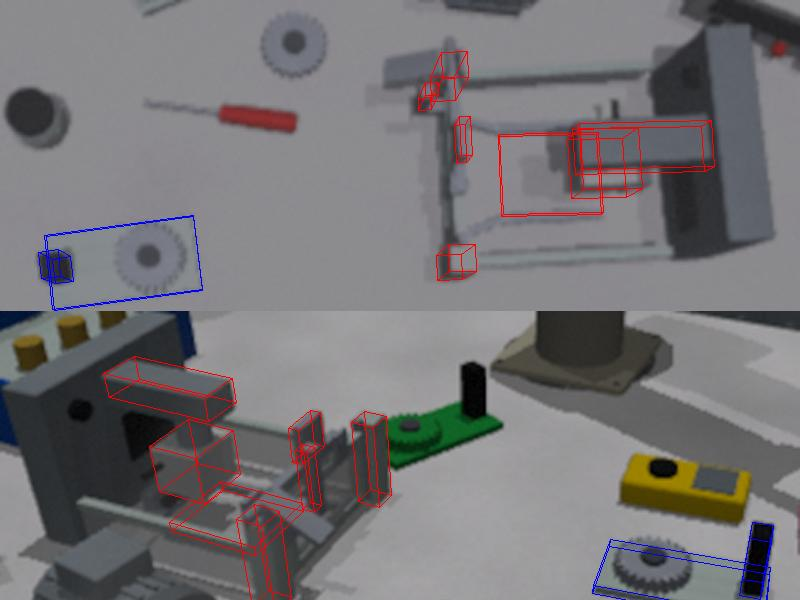

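```bash
python3 - <<'E'
s=open('fit.py').read()
s=s.replace("T=lambda u,v:(u/2.963+225,v/2.963+140)","T=lambda u,v:((u+.5)/2.963+224.5,(v+.5)/2.963+139.5)").replace("S=lambda u,v:(u/2.3+115,(v-312)/2.3+130)","S=lambda u,v:((u+.5)/2.3+114.5,(v-311.5)/2.304+129.5)")
s=s.replace('("scene",(.120,.025,.180),S(189,411)),','("top",(.26,0,.2),T(721.5,134)),("top",(0,.015,.173),T(461,137)),("top",(.26,.025,.18),T(709,114)),("top",(.26,-.025,.18),T(712,160)),')
open('fit.py','w').write(s)
E
python3 fit.py
python3 - <<'E'
import sys;sys.path.insert(0,'.')
import cv2,numpy as np
o=cv2.imread("pics/fit.png")[:311,330:780];cv2.imwrite("pics/fit2.png",cv2.resize(o,(800,553)))
E
```

```text
[ 0.603  -0.0813 -1.5332] [[0.5, -0.5], [0.6, -0.6], [0.2, 0.1], [-1.5, 0.2], [1.0, -0.2], [-0.3, 0.5], [0.3, 0.5], [-0.2, -0.7], [-0.0, 0.2], [3.1, 2.0]]
[ 0.4934  0.3806 -1.4437] [[0.3, -0.4], [0.7, -0.2], [0.4, 0.1], [0.5, 1.1], [-2.8, 0.3], [0.3, 1.6]]
tab [ 0.618  -0.0807  0.152 ]
pull [ 0.6686 -0.0438  0.155 ]
hinge [ 0.515  -0.0846  0.06  ]
catch [ 0.7129 -0.0772  0.125 ]
```

View pics/fit2.png

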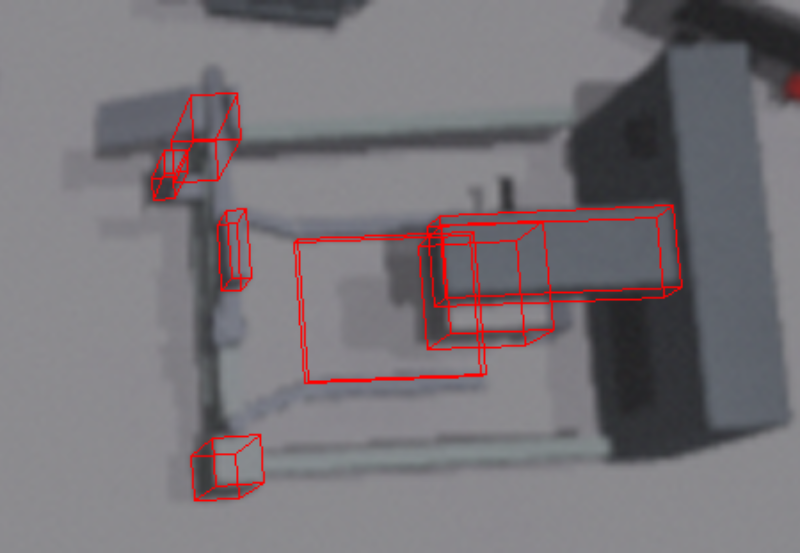

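Emit:
{"op": "apply_moves", "data": {"moves": [[[0.5,-0.77,0],[0,0,-1],0],[[0.5,-0.77,0],[0,0,-1],0],[[0.5,-0.77,0],[0,0,-1],0],[[0.5,-0.77,0],[0,0,-1],0],[[0.5,-0.77,0],[0,0,-1],0],[[0.5,-0.77,0],[0,0,-1],0],[[0.5,-0.77,0],[0,0,-1],0],[[0.5,-0.77,0],[0,0,-1],0]], "force": 30}}

```text
t: 0.9
tcp_pos: [0.3128, 0.3823, 0.2418]
eef_rot: [0.536, 0.844, -0.0, -0.0]
ft_force: [-0.3, -0.4, -0.5]
grip_width: 1.0
grasp_force: 0.0
```

Emit:
{"op": "apply_moves", "data": {"moves": [[[0.5,-0.77,0],[0,0,-1],0],[[0.5,-0.77,0],[0,0,-1],0],[[0.5,-0.77,0],[0,0,-1],0],[[0.5,-0.77,0],[0,0,-1],0],[[0.5,-0.77,0],[0,0,-1],0],[[0.5,-0.77,0],[0,0,-1],0],[[0.5,-0.77,0],[0,0,-1],0],[[0.5,-0.77,0],[0,0,-1],0]]}}

```text
t: 1.7
tcp_pos: [0.4328, 0.1975, 0.2419]
eef_rot: [0.822, 0.569, -0.0, -0.0]
ft_force: [0.8, 0.2, 0.7]
grip_width: 0.998
grasp_force: 0.0
```

Emit:
{"op": "apply_moves", "data": {"moves": [[[0.5,-0.77,0],[0,0,-1],0.4],[[0.5,-0.77,0],[0,0,-1],0.4],[[0.5,-0.77,0],[0,0,-1],0.4],[[0.5,-0.77,0],[0,0,-1],0.4],[[0.5,-0.77,0],[0,0,-1],0.4],[[0.5,-0.77,0],[0,0,-1],0.4],[[0.5,-0.77,0],[0,0,-1],0.4],[[0.5,-0.77,0],[0,0,-1],0.4]]}}

```text
t: 2.5
tcp_pos: [0.5528, 0.0128, 0.2418]
eef_rot: [0.979, 0.204, -0.0, -0.0]
ft_force: [0.3, 0.1, 0.5]
grip_width: 0.6
grasp_force: 0.0
```

Emit:
{"op": "apply_moves", "data": {"moves": [[[0.5,-0.77,0],[0,0,-1],0.4],[[0.5,-0.77,0],[0,0,-1],0.4],[[0.5,-0.77,0],[0,0,-1],0.4],[[0.5,-0.77,0],[0,0,-0.8],0.4],[[0,0,0],[0,0,0],0.4],[[0,0,0],[0,0,0],0.4],[[0,0,0],[0,0,0],0.4],[[0,0,0],[0,0,0],0.4]]}}

```text
t: 3.3
tcp_pos: [0.6122, -0.0776, 0.2423]
eef_rot: [1.0, 0.018, -0.0, -0.0]
ft_force: [0.5, 0.3, -0.4]
grip_width: 0.598
grasp_force: 0.0
```

```bash
cat >> h.py <<'E'
from scipy.spatial.transform import Rotation as Ro
def st():
    o=arm.observe();R=Ro.from_quat(o["eef_rot"]).as_matrix()
    print("t",round(o["t"],2),"tcp",o["tcp_pos"].round(4),"yaw_y",round(float(np.arctan2(R[1,1],R[0,1])),3),"z",R[:,2].round(3),"F",o["ft_force"].round(1),"w",round(o["grip_width"],3),"g",round(o["grasp_force"],1),"q",o["joints"].round(2))
    return o
E
python3 -c "from h import *;st()"
```

```text
t 3.3 tcp [ 0.6122 -0.0776  0.2423] yaw_y -1.534 z [-0.  0. -1.] F [ 0.5  0.3 -0.4] w 0.598 g 0.0 q [-0.21  0.18  1.44  0.    1.53  1.33]
```

Emit:
{"op": "apply_moves", "data": {"moves": [[[0.2,-0.1,-0.5],[0,0,0],0.4],[[0,0,-0.5],[0,0,0],0.4],[[0,0,-0.5],[0,0,0],0.4],[[0,0,-0.5],[0,0,0],0.4],[[0,0,-0.5],[0,0,0],0.4],[[0,0,-0.5],[0,0,0],0.4],[[0,0,0],[0,0,0],0.4],[[0,0,0],[0,0,0],0.6]]}}

```text
t: 4.1
tcp_pos: [0.6183, -0.0815, 0.1518]
eef_rot: [1.0, 0.017, -0.0, -0.0]
ft_force: [-0.6, -0.1, 1.0]
grip_width: 0.445
grasp_force: 0.0
```

```bash
python3 - <<'E'
from h import *
st()
o=[]
im=arm.camera("scene")[120:260,150:330,::-1];o.append(cv2.resize(im,(720,560),interpolation=cv2.INTER_CUBIC))
cv2.imwrite("pics/near1.png",o[0])
E
```

```text
t 4.1 tcp [ 0.6183 -0.0815  0.1518] yaw_y -1.536 z [-0.001  0.    -1.   ] F [-0.6 -0.1  1. ] w 0.445 g 0.0 q [-0.21  0.25  1.52 -0.    1.37  1.32]
```

View pics/near1.png

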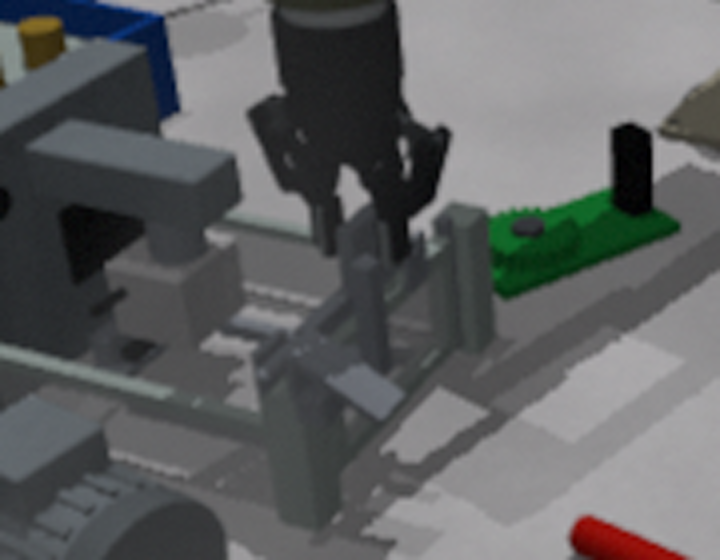

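Fingers straddle the tab (left finger (325,235), right (397,240), tab about (362,235)). Closing and lifting.

Emit:
{"op": "apply_moves", "data": {"moves": [[[0,0,0],[0,0,0],1],[[0,0,0],[0,0,0],1],[[0,0,0],[0,0,0],1],[[0,0,0],[0,0,0],1],[[0,0,0],[0,0,0],1],[[-0.04,0,0.09],[0,0,0],1],[[-0.06,0,0.09],[0,0,0],1],[[-0.07,0,0.09],[0,0,0],1]]}}

```text
t: 4.95
tcp_pos: [0.6135, -0.0813, 0.1598]
eef_rot: [1.0, 0.018, 0.0, -0.0]
ft_force: [3.1, 1.1, -6.2]
grip_width: 0.135
grasp_force: 32.0
```

```bash
python3 -c "from h import *;st()"
```

```text
t 4.95 tcp [ 0.6135 -0.0813  0.1598] yaw_y -1.536 z [ 0.  0. -1.] F [ 3.1  1.1 -6.2] w 0.135 g 32.0 q [-0.21  0.23  1.53  0.    1.38  1.32]
```

```bash
python3 -c "
import numpy as np
a=.038+np.arange(0,17)*.1
p=.096*np.c_[np.cos(a),np.sin(a)]/.03
print(np.diff(p,axis=0).round(2).tolist())"
```

```text
[[-0.03, 0.32], [-0.06, 0.31], [-0.09, 0.31], [-0.12, 0.3], [-0.15, 0.28], [-0.18, 0.27], [-0.2, 0.25], [-0.23, 0.23], [-0.25, 0.2], [-0.27, 0.18], [-0.28, 0.15], [-0.3, 0.12], [-0.31, 0.09], [-0.31, 0.06], [-0.32, 0.03], [-0.32, -0.01]]
```

Emit:
{"op": "apply_moves", "data": {"moves": [[[-0.04,0,0.05],[0,0,0],1],[[-0.04,0,0.05],[0,0,0],1],[[0,0,0],[0,0,0],1],[[0,0,0],[0,0,0],1],[[-0.03,0.32,0],[0,0,1],1],[[-0.06,0.31,0],[0,0,1],1],[[0,0,0],[0,0,0],1],[[0,0,0],[0,0,0],1]]}}

```text
t: 5.75
tcp_pos: [0.6078, -0.0633, 0.1627]
eef_rot: [0.993, 0.116, -0.001, 0.0]
ft_force: [-1.5, -1.4, -9.3]
grip_width: 0.135
grasp_force: 30.4
```

```bash
python3 -c "from h import *;st()"
```

```text
t 5.75 tcp [ 0.6078 -0.0633  0.1627] yaw_y -1.339 z [-0.002 -0.001 -1.   ] F [-1.5 -1.4 -9.3] w 0.135 g 30.4 q [-0.19  0.21  1.55 -0.    1.39  1.15]
```

Gate is following with low force. Swinging on.

Emit:
{"op": "apply_moves", "data": {"moves": [[[-0.09,0.31,0],[0,0,1],1],[[-0.12,0.3,0],[0,0,1],1],[[-0.15,0.28,0],[0,0,1],1],[[-0.18,0.27,0],[0,0,1],1],[[-0.2,0.25,0],[0,0,1],1],[[-0.23,0.23,0],[0,0,1],1],[[0,0,0],[0,0,0],1],[[0,0,0],[0,0,0],1]]}}

```text
t: 6.55
tcp_pos: [0.5787, -0.0147, 0.1627]
eef_rot: [0.915, 0.403, -0.001, 0.0]
ft_force: [-0.3, -4.2, -12.0]
grip_width: 0.135
grasp_force: 30.4
```

Emit:
{"op": "apply_moves", "data": {"moves": [[[-0.25,0.2,0],[0,0,1],1],[[-0.27,0.18,0],[0,0,1],1],[[-0.28,0.15,0],[0,0,1],1],[[-0.3,0.12,0],[0,0,1],1],[[-0.31,0.09,0],[0,0,1],1],[[-0.31,0.06,0],[0,0,1],1],[[-0.32,0.03,0],[0,0,1],1],[[0,0,0],[0,0,0],1]]}}

```text
t: 7.35
tcp_pos: [0.5174, 0.0098, 0.1628]
eef_rot: [0.72, 0.694, -0.001, 0.001]
ft_force: [2.3, -7.2, -14.9]
grip_width: 0.131
grasp_force: 30.2
```

```bash
python3 - <<'E'
from h import *
st()
cv2.imwrite("pics/top2.png",cv2.resize(arm.camera("top")[130:260,220:480,::-1],(780,390),interpolation=cv2.INTER_CUBIC))
E
```

```text
t 7.35 tcp [0.5174 0.0098 0.1628] yaw_y -0.038 z [-0.001 -0.002 -1.   ] F [  2.3  -7.2 -14.9] w 0.131 g 30.2 q [-0.08 -0.04  1.81 -0.    1.37 -0.04]
```

View pics/top2.png

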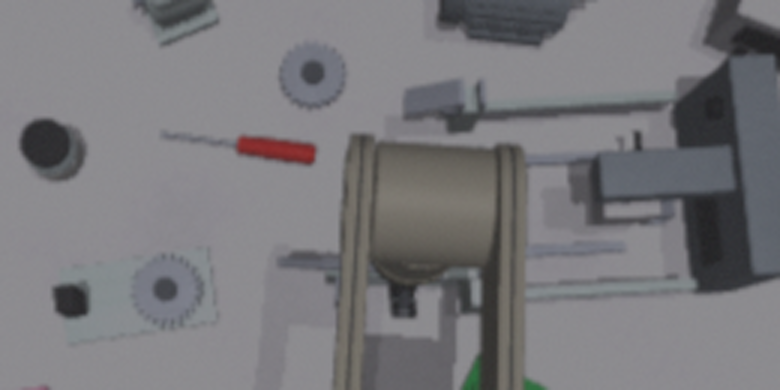

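Picture: gate open ~1.5 rad, free end at crop (283,260), pull post at (330,278) on the robot side; carrier block at (72,300) and bystanders untouched. A bit more opening, then release and raise.

Emit:
{"op": "apply_moves", "data": {"moves": [[[-0.32,0,0],[0,0,1],1],[[0,0,-0.2],[0,0,0],1],[[0,0,-0.1],[0,0,0],0.4],[[0,0,0],[0,0,0],0.4],[[0,0,0],[0,0,0],0.4],[[0,0,0.6],[0,0,0],0.4],[[0,0,1],[0,0,0],0.4],[[0,0,1],[0,0,0],0.4]]}}

```text
t: 8.2
tcp_pos: [0.5083, 0.0114, 0.2332]
eef_rot: [0.685, 0.729, -0.0, -0.0]
ft_force: [-0.0, 0.2, 0.1]
grip_width: 0.605
grasp_force: 0.0
```

Emit:
{"op": "apply_moves", "data": {"moves": [[[0,1,0],[0,0,0.6],0],[[0,1,0],[0,0,0],0],[[0,1,0],[0,0,0],0],[[0,1,0],[0,0,0],0],[[0,1,0],[0,0,0],0],[[0,1,0],[0,0,0],0],[[0,1,0],[0,0,0],0],[[0,1,0],[0,0,0],0]]}}

```text
t: 9.0
tcp_pos: [0.5088, 0.2528, 0.2329]
eef_rot: [0.663, 0.749, 0.0, 0.0]
ft_force: [1.3, -0.0, 0.4]
grip_width: 0.998
grasp_force: 0.0
```

Emit:
{"op": "apply_moves", "data": {"moves": [[[0,1,0],[0,0,0],0],[[0,1,0],[0,0,0],0],[[0,1,0],[0,0,0],0],[[0,0.5,0],[0,0,0],0],[[0,0,-0.7],[0,0,0],0],[[0,0,-0.7],[0,0,0],0],[[0,0,0],[0,0,0],0],[[0,0,0],[0,0,0],0]]}}

```text
t: 9.8
tcp_pos: [0.5085, 0.3559, 0.1905]
eef_rot: [0.662, 0.749, -0.001, -0.0]
ft_force: [-0.6, 0.1, 0.2]
grip_width: 1.002
grasp_force: 0.0
```

```bash
python3 - <<'E'
from h import *
st();s=np.load("s.npy")
im=np.ascontiguousarray(arm.camera("scene")[150:270,340:500,::-1]);cv2.imwrite("pics/near2.png",cv2.resize(im,(800,600),interpolation=cv2.INTER_CUBIC))
E
```

```text
t 9.8 tcp [0.5085 0.3559 0.1905] yaw_y 0.123 z [-0.001 -0.001 -1.   ] F [-0.6  0.1  0.2] w 1.002 g 0.0 q [ 0.53  0.21  1.49 -0.    1.44  0.41]
```

View pics/near2.png

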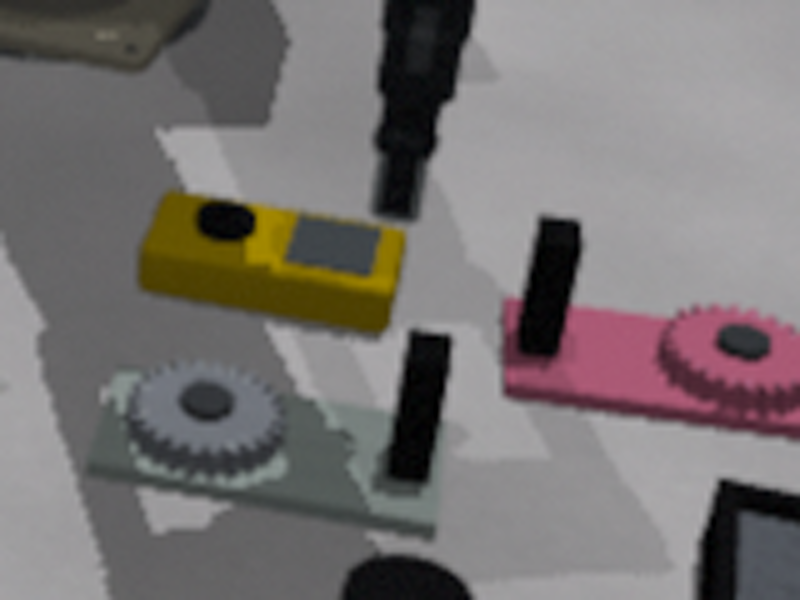

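```bash
python3 - <<'E'
from h import *
c=np.load("c.npy")
print(ray("scene",(340+431.5/5-.5,150+338.5/5-.5),.085), ray("top",(53.5/2.963+224.5,263.5/2.963+139.5),.085),c)
for L in [(0,0,.085),(.011,.015,.085),(-.011,-.015,.085),(.011,-.015,.085),(-.011,.015,.085),(-.011,.015,.01)]: print(L,((proj("scene",tf(c,L))-(340,150)+.5)*5).round(0), ((proj("top",tf(c,L))-(224.5,139.5))*2.963).round(0))
E
```

```text
[0.48087033 0.38002524 0.085     ] [0.49314086 0.37583503 0.085     ] [ 0.49336333  0.3805849  -1.44366099]
(0, 0, 0.085) [[428. 352.]] [[ 49. 263.]]
(0.011, 0.015, 0.085) [[403. 365.]] [[ 58. 249.]]
(-0.011, -0.015, 0.085) [[452. 339.]] [[ 41. 278.]]
(0.011, -0.015, 0.085) [[408. 332.]] [[ 60. 275.]]
(-0.011, 0.015, 0.085) [[448. 372.]] [[ 38. 252.]]
(-0.011, 0.015, 0.01) [[426. 490.]] [[ 52. 258.]]
```

The block's far top edge at (412,332)-(450,338) agrees with the fit. Descending and gripping.

Emit:
{"op": "apply_moves", "data": {"moves": [[[-0.25,0.41,0],[0,0,0],0],[[-0.25,0.41,0],[0,0,0],0],[[0,0,-0.8],[0,0,0],0],[[0,0,-0.8],[0,0,0],0],[[0,0,-0.8],[0,0,0],0],[[0,0,-0.8],[0,0,0],0],[[0,0,-0.8],[0,0,0],0],[[0,0,-0.8],[0,0,0],0]], "force": 25}}

```text
t: 10.65
tcp_pos: [0.4931, 0.3827, 0.0464]
eef_rot: [0.662, 0.75, 0.001, 0.0]
ft_force: [0.8, 0.3, 0.6]
grip_width: 0.998
grasp_force: 0.0
```

Emit:
{"op": "apply_moves", "data": {"moves": [[[0,0,0],[0,0,0],0.5],[[0,0,0],[0,0,0],1],[[0,0,0],[0,0,0],1],[[0,0,0],[0,0,0],1],[[0,0,0],[0,0,0],1],[[0,0,0],[0,0,0],1],[[0,0,0],[0,0,0],1],[[0,0,0],[0,0,0],1]]}}

```text
t: 11.45
tcp_pos: [0.4944, 0.3822, 0.0487]
eef_rot: [0.662, 0.75, 0.002, 0.0]
ft_force: [-2.2, 0.6, 6.6]
grip_width: 0.351
grasp_force: 25.7
```

```bash
python3 - <<'E'
from h import *
st();s=np.load("s.npy")
for x in(-.46,-.3,-.2,0,.03,.04,.05,.06): print(x,tf(s,(x,0,0))[0].round(4))
for uv in[(275,176),(302,178),(324,184),(324,179),(313,155)]: print(uv,ray("top",uv,.01).round(3))
E
```

```text
t 11.45 tcp [0.4944 0.3822 0.0487] yaw_y 0.124 z [ 0.002  0.002 -1.   ] F [-2.2  0.6  6.6] w 0.351 g 25.7 q [0.58 0.36 1.59 0.   1.19 0.45]
-0.46 [0.5857 0.3784 0.    ]
-0.3 [0.5917 0.2185 0.    ]
-0.2 [0.5955 0.1186 0.    ]
0 [ 0.603  -0.0813  0.    ]
0.03 [ 0.6041 -0.1113  0.    ]
0.04 [ 0.6045 -0.1213  0.    ]
0.05 [ 0.6049 -0.1313  0.    ]
0.06 [ 0.6052 -0.1413  0.    ]
(275, 176) [0.691 0.279 0.01 ]
(302, 178) [0.683 0.181 0.01 ]
(324, 184) [0.66  0.101 0.01 ]
(324, 179) [0.678 0.101 0.01 ]
(313, 155) [0.768 0.141 0.01 ]
```

Emit:
{"op": "apply_moves", "data": {"moves": [[[0.1,-0.1,0.05],[0,0,0],1],[[0.45,-0.75,0],[0,0,-0.12],1],[[0.45,-0.75,0],[0,0,-0.12],1],[[0.45,-0.75,0],[0,0,-0.12],1],[[0.45,-0.75,0],[0,0,-0.12],1],[[0.45,-0.75,0],[0,0,-0.12],1],[[0.45,-0.75,0],[0,0,-0.12],1],[[0.45,-0.75,0],[0,0,-0.12],1]]}}

```text
t: 12.25
tcp_pos: [0.5919, 0.22, 0.0487]
eef_rot: [0.693, 0.721, 0.001, 0.0]
ft_force: [-1.1, 2.8, 1.1]
grip_width: 0.348
grasp_force: 25.4
```

```bash
cat >> h.py <<'E'
def rel():
    o=st();s=np.load("s.npy");d=o["tcp_pos"][:2]-s[:2];c,n=np.cos(s[2]),np.sin(s[2]);print("station xy",(c*d[0]+n*d[1]).round(4),(-n*d[0]+c*d[1]).round(4))
E
python3 - <<'E'
from h import *
rel()
cv2.imwrite("pics/top3.png",cv2.resize(arm.camera("top")[130:260,220:480,::-1],(780,390),interpolation=cv2.INTER_CUBIC))
E
```

```text
t 12.25 tcp [0.5919 0.22   0.0487] yaw_y 0.04 z [ 0.001  0.001 -1.   ] F [-1.1  2.8  1.1] w 0.348 g 25.4 q [0.27 0.38 1.57 0.   1.2  0.23]
station xy -0.3015 0.0002
```

View pics/top3.png

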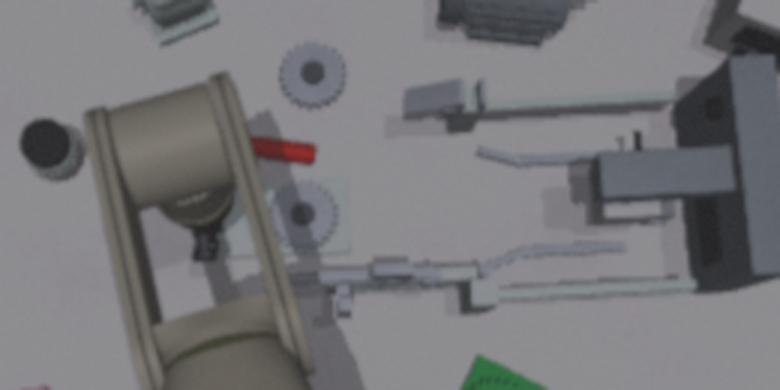

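Carrier's leading edge at crop (349,213) lies in line with the guide middle (550,204). Advance.

Emit:
{"op": "apply_moves", "data": {"moves": [[[0.03,-0.75,0],[0,0,0],1],[[0.03,-0.75,0],[0,0,0],1],[[0.03,-0.75,0],[0,0,0],1],[[0.02,-0.75,0],[0,0,0],1],[[0.03,-0.75,0],[0,0,0],1],[[0.03,-0.75,0],[0,0,0],1],[[0.03,-0.75,0],[0,0,0],1],[[0.03,-0.75,0],[0,0,0],1]]}}

```text
t: 13.1
tcp_pos: [0.5984, 0.04, 0.0487]
eef_rot: [0.693, 0.721, 0.001, 0.0]
ft_force: [0.8, 3.7, 0.6]
grip_width: 0.351
grasp_force: 26.0
```

Emit:
{"op": "apply_moves", "data": {"moves": [[[0.02,-0.5,0],[0,0,0],1],[[0.02,-0.5,0],[0,0,0],1],[[0.02,-0.5,0],[0,0,0],1],[[0.02,-0.5,0],[0,0,0],1],[[0.02,-0.5,0],[0,0,0],1],[[0,0,0],[0,0,0],1],[[0,0,0],[0,0,0],1],[[0,0,0],[0,0,0],1]]}}

```text
t: 13.9
tcp_pos: [0.6016, -0.0354, 0.0487]
eef_rot: [0.693, 0.721, -0.0, 0.001]
ft_force: [1.8, -5.0, 6.5]
grip_width: 0.348
grasp_force: 26.7
```

```bash
python3 - <<'E'
from h import *
rel()
cv2.imwrite("pics/top4.png",cv2.resize(arm.camera("top")[140:245,350:480,::-1],(743,600),interpolation=cv2.INTER_CUBIC))
E
```

```text
t 13.9 tcp [ 0.6016 -0.0354  0.0487] yaw_y 0.04 z [ 0.002 -0.002 -1.   ] F [ 1.8 -5.   6.5] w 0.348 g 26.7 q [-0.14  0.31  1.65 -0.    1.18 -0.18]
station xy -0.0459 0.0004
```

View pics/top4.png

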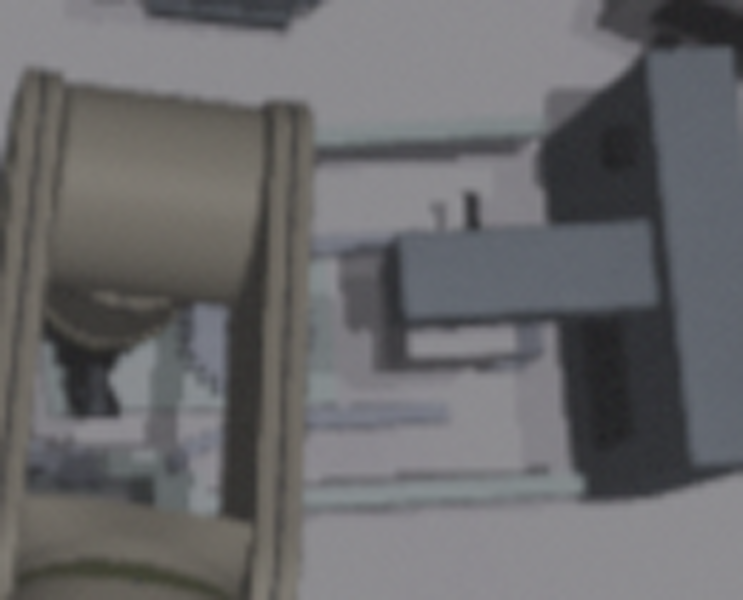

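Emit:
{"op": "apply_moves", "data": {"moves": [[[0.01,-0.3,0],[0,0,0],1],[[0.01,-0.3,0],[0,0,0],1],[[0.01,-0.3,0],[0,0,0],1],[[0.01,-0.3,0],[0,0,0],1],[[0.01,-0.3,0],[0,0,0],1],[[0.02,-0.3,0],[0,0,0],1],[[0.02,-0.3,0],[0,0,0],1],[[0.01,-0.2,0],[0,0,0],1]], "force": 20}}

```text
t: 14.75
tcp_pos: [0.6046, -0.1023, 0.0487]
eef_rot: [0.693, 0.721, 0.001, 0.0]
ft_force: [-1.3, 6.8, 7.9]
grip_width: 0.349
grasp_force: 26.8
```

Emit:
{"op": "apply_moves", "data": {"moves": [[[0,-0.05,0],[0,0,0],1],[[0,-0.05,0],[0,0,0],1],[[0,-0.05,0],[0,0,0],1],[[0.01,-0.05,0],[0,0,0],1],[[0,-0.05,0],[0,0,0],1],[[0,-0.05,0],[0,0,0],1],[[0,0,0],[0,0,0],1],[[0,0,0],[0,0,0],1]]}}

```text
t: 15.55
tcp_pos: [0.6049, -0.1109, 0.0487]
eef_rot: [0.692, 0.721, 0.001, 0.0]
ft_force: [0.0, 5.1, 7.0]
grip_width: 0.348
grasp_force: 26.7
```

```bash
python3 -c "from h import *;rel()"
```

```text
t 15.55 tcp [ 0.6049 -0.1109  0.0487] yaw_y 0.041 z [ 0.001  0.001 -1.   ] F [0.  5.1 7. ] w 0.348 g 26.7 q [-0.27  0.34  1.62  0.    1.19 -0.31]
station xy 0.0297 0.0008
```

Emit:
{"op": "apply_moves", "data": {"moves": [[[0,-0.05,0.03],[0,0,0],1],[[0,-0.05,0],[0,0,0],1],[[0,-0.05,0],[0,0,0],1],[[0.01,-0.05,0],[0,0,0],1],[[0,-0.05,0],[0,0,0],1],[[0,-0.05,0],[0,0,0],1],[[0,0,0],[0,0,0],1],[[0,0,0],[0,0,0],1]]}}

```text
t: 16.35
tcp_pos: [0.6044, -0.1219, 0.0487]
eef_rot: [0.693, 0.721, -0.0, 0.0]
ft_force: [0.7, 1.9, 1.5]
grip_width: 0.348
grasp_force: 26.0
```

Emit:
{"op": "apply_moves", "data": {"moves": [[[0,-0.05,0],[0,0,0],1],[[0,-0.05,0],[0,0,0],1],[[0,-0.05,0],[0,0,0],1],[[0.01,-0.05,0],[0,0,0],1],[[0,0,0],[0,0,0],1],[[0,0,0],[0,0,0],1],[[0,0,0],[0,0,0],1],[[0,0,0],[0,0,0],1]]}}

```text
t: 17.15
tcp_pos: [0.6047, -0.1278, 0.0487]
eef_rot: [0.693, 0.721, -0.0, 0.0]
ft_force: [-1.4, -0.3, 1.0]
grip_width: 0.351
grasp_force: 26.0
```

Emit:
{"op": "apply_moves", "data": {"moves": [[[0,-0.05,0],[0,0,0],1],[[0,-0.05,0],[0,0,0],1],[[0,-0.05,0],[0,0,0],1],[[0,0,0],[0,0,0],1],[[0,0,0],[0,0,0],1],[[0,0,0],[0,0,0],1],[[0,0,0],[0,0,0],1],[[0,0,0],[0,0,0],1]]}}

```text
t: 17.95
tcp_pos: [0.6048, -0.1322, 0.0487]
eef_rot: [0.693, 0.721, -0.0, 0.0]
ft_force: [0.7, 0.0, -0.6]
grip_width: 0.345
grasp_force: 25.8
```

Emit:
{"op": "apply_moves", "data": {"moves": [[[0,-0.05,0],[0,0,0],1],[[0,-0.05,0],[0,0,0],1],[[0,-0.05,0],[0,0,0],1],[[0,0,0],[0,0,0],1],[[0,0,0],[0,0,0],1],[[0,0,0],[0,0,0],1],[[0,0,0],[0,0,0],1],[[0,0,0],[0,0,0],1]]}}

```text
t: 18.75
tcp_pos: [0.6047, -0.1366, 0.0487]
eef_rot: [0.693, 0.721, -0.0, 0.0]
ft_force: [-0.1, 1.2, 0.0]
grip_width: 0.353
grasp_force: 25.8
```

Emit:
{"op": "apply_moves", "data": {"moves": [[[0,-0.05,0],[0,0,0],1],[[0,-0.05,0],[0,0,0],1],[[0,0,0],[0,0,0],1],[[0,0,0],[0,0,0],1],[[0,0,0],[0,0,0],1],[[0,0,0],[0,0,0],1],[[0,0,0],[0,0,0],1],[[0,0,0],[0,0,0],1]]}}

```text
t: 19.55
tcp_pos: [0.6047, -0.1384, 0.0487]
eef_rot: [0.693, 0.721, 0.0, -0.001]
ft_force: [-0.2, 8.0, 1.6]
grip_width: 0.353
grasp_force: 26.0
```

Emit:
{"op": "apply_moves", "data": {"moves": [[[0,-0.05,0],[0,0,0],1],[[0,-0.05,0],[0,0,0],1],[[0,0,0],[0,0,0],1],[[0,0,0],[0,0,0],1],[[0,0,0],[0,0,0],1],[[0,0,0],[0,0,0],1],[[0,0,0],[0,0,0],1],[[0,0,0],[0,0,0],1]]}}

```text
t: 20.35
tcp_pos: [0.6045, -0.1387, 0.0487]
eef_rot: [0.692, 0.721, 0.001, -0.002]
ft_force: [-2.4, 19.9, 6.2]
grip_width: 0.347
grasp_force: 26.6
```

```bash
python3 - <<'E'
from h import *
rel()
a=arm.camera("top")[165:235,350:480,::-1];b=arm.camera("scene")[130:250,120:300,::-1]
cv2.imwrite("pics/c5.png",np.vstack([cv2.resize(a,(500,269),interpolation=cv2.INTER_CUBIC),cv2.resize(b,(500,331),interpolation=cv2.INTER_CUBIC)]))
E
```

```text
t 20.35 tcp [ 0.6045 -0.1387  0.0487] yaw_y 0.041 z [-0.001  0.005 -1.   ] F [-2.4 19.9  6.2] w 0.347 g 26.6 q [-0.31  0.35  1.6   0.    1.19 -0.35]
station xy 0.0574 -0.0006
```

View pics/c5.png

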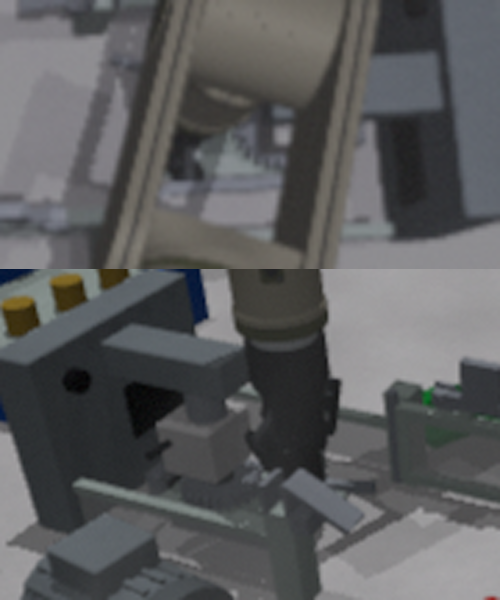

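The carrier met the solid stop at 20 N, at station x 0.057 (lead 0.220). The picture shows the gear end under the head, which it isn't touching. Now unload, release and rise.

Emit:
{"op": "apply_moves", "data": {"moves": [[[0,0.05,0],[0,0,0],1],[[0,0.05,0],[0,0,0],1],[[0,0.03,0.03],[0,0,0],1],[[0,0,0],[0,0,0],1],[[0,0,0],[0,0,0],1],[[0,0,0],[0,0,0],1],[[0,0,0],[0,0,0],1],[[0,0,0],[0,0,0],1]]}}

```text
t: 21.25
tcp_pos: [0.6045, -0.1386, 0.0494]
eef_rot: [0.693, 0.721, -0.0, -0.0]
ft_force: [-1.1, 2.1, -4.1]
grip_width: 0.35
grasp_force: 25.3
```

Emit:
{"op": "apply_moves", "data": {"moves": [[[0,0,0],[0,0,0],0.3],[[0,0,0],[0,0,0],0.3],[[0,0,0],[0,0,0],0.3],[[0,0,0],[0,0,0],0.3],[[0,0,0.3],[0,0,0],0.3],[[0,0,0.6],[0,0,0],0.3],[[0,0,0.8],[0,0,0],0.3],[[0,0,0.8],[0,0,0],0.3]]}}

```text
t: 22.05
tcp_pos: [0.6047, -0.1385, 0.126]
eef_rot: [0.693, 0.721, -0.0, -0.0]
ft_force: [0.2, 0.8, 0.8]
grip_width: 0.702
grasp_force: 0.0
```

```bash
python3 - <<'E'
from h import *
print(ray("top",(343.5/3+219.5,297.5/3+129.5),.175))
s=np.load("s.npy");h=tf(s,(0,-.088,0))[0]
for th in (1.55,1.6,1.65):
    a=s[2]+np.pi/2+th;u=np.array([np.cos(a),np.sin(a)]);v=np.array([-u[1],u[0]]);print(th,h[:2]+.155*u+.035*v,a-np.pi/2)
E
```

```text
[0.48191963 0.07042448 0.175     ]
1.55 [0.47744572 0.06977076] 0.016833567404289207
1.6 [0.46977649 0.06769839] 0.06683356740428925
1.65 [0.46222041 0.06524531] 0.11683356740428907
```

Emit:
{"op": "apply_moves", "data": {"moves": [[[0,0,1],[0,0,0],0.4],[[0,0,1],[0,0,0],0.4],[[0,0,1],[0,0,0],0.4],[[0,0,1],[0,0,0],0.4],[[-0.6,1,0],[0,0,0.2],0.4],[[-0.6,1,0],[0,0,0],0.4],[[-0.6,1,0],[0,0,0],0.4],[[-0.6,1,0],[0,0,0],0.4]]}}

```text
t: 22.85
tcp_pos: [0.5321, -0.0176, 0.2456]
eef_rot: [0.686, 0.728, 0.0, 0.0]
ft_force: [-0.5, 0.3, 0.1]
grip_width: 0.597
grasp_force: 0.0
```

Emit:
{"op": "apply_moves", "data": {"moves": [[[-0.38,0.57,0],[0,0,0],0.4],[[-0.38,0.57,0],[0,0,0],0.4],[[-0.38,0.57,0],[0,0,0],0.4],[[-0.38,0.57,0],[0,0,-0.2],0.4],[[-0.38,0.57,0],[0,0,0],0.4],[[0,0,0],[0,0,0],0.4],[[0,0,-0.5],[0,0,0],0.4],[[0,0,-0.5],[0,0,0],0.4]]}}

```text
t: 23.65
tcp_pos: [0.4764, 0.0664, 0.2141]
eef_rot: [0.693, 0.721, 0.0, 0.001]
ft_force: [-0.4, -0.1, 0.2]
grip_width: 0.601
grasp_force: 0.0
```

Emit:
{"op": "apply_moves", "data": {"moves": [[[0,0,-0.5],[0,0,0],0.4],[[0,0,-0.5],[0,0,0],0.4],[[0,0,-0.5],[0,0,0],0.4],[[0,0,-0.5],[0,0,0],0.4],[[0,0,-0.2],[0,0,0],0.4],[[0,0,0],[0,0,0],0.4],[[0,0,0],[0,0,0],0.4],[[0,0,0],[0,0,0],0.4]]}}

```text
t: 24.45
tcp_pos: [0.4765, 0.067, 0.1497]
eef_rot: [0.693, 0.721, 0.001, 0.001]
ft_force: [-0.7, -0.6, -0.1]
grip_width: 0.603
grasp_force: 0.0
```

Emit:
{"op": "apply_moves", "data": {"moves": [[[0,0,0],[0,0,0],1],[[0,0,0],[0,0,0],1],[[0,0,0],[0,0,0],1],[[0,0,0],[0,0,0],1],[[0,0,0],[0,0,0],1],[[0,0,0],[0,0,0],1],[[0,0,0],[0,0,0],1],[[0,0,0],[0,0,0],1]]}}

```text
t: 25.25
tcp_pos: [0.476, 0.067, 0.1491]
eef_rot: [0.693, 0.721, 0.0, 0.0]
ft_force: [-1.8, 0.3, 5.8]
grip_width: 0.157
grasp_force: 24.2
```

```bash
python3 -c "from h import *;st()"
```

```text
t 25.25 tcp [0.476  0.067  0.1491] yaw_y 0.04 z [ 0.001  0.    -1.   ] F [-1.8  0.3  5.8] w 0.157 g 24.2 q [ 0.03 -0.13  1.92  0.    1.35 -0.01]
```

```bash
python3 -c "
import numpy as np
a=1.8226-np.arange(0,17)*.1
p=.1565*np.c_[np.cos(a),np.sin(a)]/.03
print(np.diff(p,axis=0).round(2).tolist(), (p[-1]*.03+[.515,-.0846]))"
```

```text
[[0.51, 0.1], [0.52, 0.05], [0.52, 0.0], [0.52, -0.05], [0.51, -0.1], [0.5, -0.15], [0.48, -0.2], [0.46, -0.25], [0.43, -0.29], [0.4, -0.34], [0.36, -0.37], [0.32, -0.41], [0.28, -0.44], [0.24, -0.46], [0.19, -0.49], [0.14, -0.5]] [ 0.66763864 -0.05005009]
```

Emit:
{"op": "apply_moves", "data": {"moves": [[[0.51,0.1,0],[0,0,-1],1],[[0.52,0.05,0],[0,0,-1],1],[[0.52,0,0],[0,0,-1],1],[[0.52,-0.05,0],[0,0,-1],1],[[0.51,-0.1,0],[0,0,-1],1],[[0.5,-0.15,0],[0,0,-1],1],[[0,0,0],[0,0,0],1],[[0,0,0],[0,0,0],1]]}}

```text
t: 26.05
tcp_pos: [0.5687, 0.0622, 0.1492]
eef_rot: [0.875, 0.485, 0.0, 0.0]
ft_force: [-0.1, -1.1, 6.8]
grip_width: 0.16
grasp_force: 23.8
```

Emit:
{"op": "apply_moves", "data": {"moves": [[[0.48,-0.2,0],[0,0,-1],1],[[0.46,-0.25,0],[0,0,-1],1],[[0.43,-0.29,0],[0,0,-1],1],[[0.4,-0.34,0],[0,0,-1],1],[[0.36,-0.37,0],[0,0,-1],1],[[0.32,-0.41,0],[0,0,-1],1],[[0,0,0],[0,0,0],1],[[0,0,0],[0,0,0],1]]}}

```text
t: 26.85
tcp_pos: [0.6421, 0.0069, 0.1492]
eef_rot: [0.979, 0.205, 0.001, -0.0]
ft_force: [2.6, 2.0, 4.3]
grip_width: 0.158
grasp_force: 22.7
```

```bash
python3 -c "from h import *;rel()"
```

```text
t 26.85 tcp [0.6421 0.0069 0.1492] yaw_y -1.158 z [ 0.001  0.    -1.   ] F [2.6 2.  4.3] w 0.158 g 22.7 q [-0.07  0.3   1.47  0.    1.37  1.09]
station xy -0.0867 0.0424
```

Emit:
{"op": "apply_moves", "data": {"moves": [[[0.28,-0.44,0],[0,0,-1],1],[[0.24,-0.46,0],[0,0,-1],1],[[0.1,-0.25,0],[0,0,-0.5],1],[[0.09,-0.24,0],[0,0,-0.5],1],[[0.04,-0.15,0],[0,0,-0.3],1],[[0.04,-0.15,0],[0,0,-0.3],1],[[0,0,0],[0,0,0],1],[[0,0,0],[0,0,0],1]]}}

```text
t: 27.65
tcp_pos: [0.6664, -0.0431, 0.1492]
eef_rot: [1.0, 0.027, 0.002, -0.0]
ft_force: [8.7, 1.7, 1.9]
grip_width: 0.162
grasp_force: 22.1
```

```bash
python3 -c "from h import *;rel()"
```

```text
t 27.65 tcp [ 0.6664 -0.0431  0.1492] yaw_y -1.517 z [ 0.003  0.    -1.   ] F [8.7 1.7 1.9] w 0.162 g 22.1 q [-0.14  0.36  1.39  0.    1.39  1.37]
station xy -0.0358 0.0648
```

Emit:
{"op": "apply_moves", "data": {"moves": [[[0.05,-0.05,0],[0,0,-0.1],1],[[0,-0.05,0],[0,0,0],1],[[0,-0.05,0],[0,0,0],1],[[0,-0.03,0],[0,0,0],1],[[0,0,0],[0,0,0],1],[[0,0,0],[0,0,0],1],[[0,0,0],[0,0,0],1],[[0,0,0],[0,0,0],1]]}}

```text
t: 28.45
tcp_pos: [0.6666, -0.0438, 0.1492]
eef_rot: [1.0, 0.023, -0.0, -0.003]
ft_force: [-0.4, 19.6, 7.6]
grip_width: 0.162
grasp_force: 24.2
```

```bash
python3 -c "from h import *;rel()"
```

```text
t 28.45 tcp [ 0.6666 -0.0438  0.1492] yaw_y -1.524 z [-0.     0.006 -1.   ] F [-0.4 19.6  7.6] w 0.162 g 24.2 q [-0.15  0.37  1.38  0.01  1.39  1.38]
station xy -0.0351 0.0649
```

Emit:
{"op": "apply_moves", "data": {"moves": [[[0,0.06,0],[0,0,0],1],[[0,0.06,0],[0,0,0],1],[[0,0.06,0],[0,0,0],1],[[0,0.05,0],[0,0,0],1],[[0,0.05,0],[0,0,0],1],[[0,0.05,0],[0,0,0],1],[[0,0.05,0],[0,0,0],1],[[0,0,0],[0,0,0],1]]}}

```text
t: 29.25
tcp_pos: [0.6659, -0.041, 0.1492]
eef_rot: [1.0, 0.021, -0.001, 0.002]
ft_force: [-3.1, -13.3, 6.6]
grip_width: 0.162
grasp_force: 27.3
```

```bash
python3 -c "from h import *;rel()"
```

```text
t 29.25 tcp [ 0.6659 -0.041   0.1492] yaw_y -1.529 z [-0.001 -0.005 -1.   ] F [ -3.1 -13.3   6.6] w 0.162 g 27.3 q [-0.14  0.37  1.38 -0.01  1.39  1.39]
station xy -0.0379 0.0644
```

Latched: after 2.8 mm of play the gate resists with 13 N. Push it home again, release and rise.

Emit:
{"op": "apply_moves", "data": {"moves": [[[0,-0.06,0],[0,0,0],1],[[0,-0.06,0],[0,0,0],1],[[0,-0.06,0],[0,0,0],1],[[0,-0.06,0],[0,0,0],1],[[0,-0.03,0],[0,0,0],1],[[0,0,0],[0,0,0],1],[[0,0,0],[0,0,0],1],[[0,0,0],[0,0,0],1]]}}

```text
t: 30.05
tcp_pos: [0.6667, -0.0437, 0.1492]
eef_rot: [1.0, 0.022, 0.0, -0.001]
ft_force: [0.3, 8.2, 6.1]
grip_width: 0.161
grasp_force: 22.8
```

Emit:
{"op": "apply_moves", "data": {"moves": [[[0,0,0],[0,0,0],0.5],[[0,0,0],[0,0,0],0.5],[[0,0,0],[0,0,0],0.5],[[0,0,0],[0,0,0],0.5],[[0,0,0.6],[0,0,0],0.5],[[0,0,0.8],[0,0,0],0.5],[[0,0,0.9],[0,0,0],0.5],[[0,0,0.9],[0,0,0],0.5]]}}

```text
t: 30.85
tcp_pos: [0.6665, -0.0464, 0.2452]
eef_rot: [1.0, 0.02, -0.0, 0.0]
ft_force: [0.2, -0.2, 0.6]
grip_width: 0.502
grasp_force: 0.0
```

Emit:
{"op": "apply_moves", "data": {"moves": [[[-0.5,1,0.5],[0,0,0],0.5],[[-0.5,1,0],[0,0,0],0.5],[[-0.5,1,0],[0,0,0],0.5],[[-0.5,1,0],[0,0,0],0.5],[[-0.5,1,0],[0,0,0],0.5],[[-0.5,1,0],[0,0,0],0.5],[[-0.5,1,0],[0,0,0],0.5],[[0,0,0],[0,0,0],0.5]]}}

```text
t: 31.65
tcp_pos: [0.5602, 0.1671, 0.2598]
eef_rot: [1.0, 0.022, -0.0, -0.001]
ft_force: [-0.3, -0.1, -0.4]
grip_width: 0.5
grasp_force: 0.0
```

```bash
python3 - <<'E'
from h import *
st()
# compare with initial picture around gate/latch, and carrier position (block top predicted) numerically
s=np.load("s.npy")
a=cv2.imread("pics/scene0.png").astype(int);b=arm.camera("scene")[:,:,::-1].astype(int)
def val(L): 
    u,v=proj("scene",tf(s,L))[0].round().astype(int);return (u,v),a[v-1:v+2,u-1:u+2].mean().round(),b[v-1:v+2,u-1:u+2].mean().round()
for n,L in dict(tabtop=(0,.015,.168),pull=(-.035,.067,.165),barend=(0,.12,.13),bar=(0,.07,.13),blocktop=(.057,0,.08),blockmid=(.057,0.015,.055)).items(): print(n,*val(L))
u,v=proj("scene",tf(s,(0,.015,.152)))[0].round().astype(int)
A=a[v-25:v+40,u-30:u+25].astype(np.float32);B=b[v-25:v+40,u-30:u+25].astype(np.float32)
print(cv2.phaseCorrelate(A.mean(2),B.mean(2)),np.abs(A-B).mean())
E
```

```text
t 31.65 tcp [0.5602 0.1671 0.2598] yaw_y -1.526 z [-0.001  0.001 -1.   ] F [-0.3 -0.1 -0.4] w 0.5 g 0.0 q [0.2  0.08 1.51 0.   1.55 1.73]
tabtop (np.int64(240), np.int64(176)) 79.0 80.0
pull (np.int64(241), np.int64(189)) 59.0 60.0
barend (np.int64(218), np.int64(209)) 97.0 98.0
bar (np.int64(230), np.int64(199)) 102.0 103.0
blocktop (np.int64(228), np.int64(197)) 111.0 82.0
blockmid (np.int64(226), np.int64(208)) 108.0 109.0
((0.012458820416064498, 0.05471440467611188), 0.8972563877149865) 2.6825175
```

```bash
python3 - <<'E'
from h import *
s=np.load("s.npy");im=arm.camera("top").mean(2)
p=proj("top",tf(s,[(.0574,0,.085),(.0574,0,.05)]));print(p.round(1))
u,v=p.mean(0).astype(int);w=im[v-16:v+17,u-20:u+21];m=w<55
ys,xs=np.nonzero(m);print(m.sum(),xs.mean()+u-20,ys.mean()+v-16,xs.min()+u-20,xs.max()+u-20,ys.min()+v-16,ys.max()+v-16)
E
```

```text
[[394.8 194.7]
 [393.  196.5]]
74 392.6081081081081 196.55405405405406 389 397 192 201
```

The block sits where it was left: the dark patch centres at (392.6,196.6), against a predicted ~(394,195.5). The gate and latch picture matches the start. Handing in.

```bash
python3 -c "
from cell import arm
print(arm.sign_off())"
```

```text
the job is handed in; nothing more can be done
None
```

I handed the job in at about 32 s: the carrier is pressed against the stop, the gate is shut, and a pull test showed the bar latched. The sign-off returned no verdict, and I viewed 11 pictures, one over the limit of 10.

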